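# Latch the loaded test drawer and start the reader

## Robot

A 6-joint arm with a two-finger parallel gripper is mounted at the origin on the work surface. World frame = base frame: x ahead of the robot, y to its left, z up, the work surface at z = 0. Lengths are in mm, angles in rad, forces in N, time in s.
With the tool pointing down it reaches from about 400 to 925 mm from the base axis. Payload 12.5 kg.
Tool frame: the origin (TCP) lies midway between the tips of the shut fingers; the grasp point (between the pads) lies 19 mm behind it; z points along the fingers, y is the direction in which the jaws open and shut (so a half turn about z gives the same grasp; the last joint's range is limited). The gripper opens to 95 mm and grips with 3 to 60 N. Pads are 20 mm wide; open, the fingers measure 119 mm over their backs; the gripper's body (75 mm by 180 mm) begins 59 mm behind the grasp point.
Start: joints at [-1.301, 0.491, 1.559, -0, 1.092, -0.106], TCP at [229.409, -581.393, 214.661] pointing down, gripper open.
Joint ranges: [-3.1, 3.1], [-0.84, 2.19], [0.05, 2.79], [-1.13, 4.28], [0.06, 2.93], [-2.69, 2.69]. Speed limits (rad/s): [2.22, 2.22, 2.79, 3.14, 3.14, 3.14].

## Interface

Orientations are given as [roll, pitch, yaw] about the fixed x, y, z axes, in that order (R = Rz(yaw) Ry(pitch) Rx(roll)).
In Python, from cell import env gives the robot as it stands.
- The arm moves only by the tool drive_tool, never from a script. Its argument "increments" is a list of rows, each a list of 2 entries, a list of its own where there are three numbers: the shift along the tool's x, y, z as a fraction of full scale, then the turn, a rotation vector about the tool's x, y, z as a fraction of full scale. In form: [[[x, y, z], [ax, ay, az]], ...]. A call has 1 to 5 rows; each row shifts and turns the commanded pose from where the row before left it, along the tool's axes as they then stand; what a row does not reach is not made up. Full scale, the value 1, is 30 mm for a shift and 0.08 rad for a turn. A row lasts 1/12 s, in which the tool goes at most 41.7 mm and 7.16 degrees, less where a joint would pass 70% of its speed; a pose out of reach is approached as far as the arm can. A call with a number of a shift or a turn outside -1 to 1 is refused whole. A call with a gripper value outside its range is refused whole. "jaw" is the opening, from -1 (shut) to 1 (fully open), so that 0 is half open, set as the call begins (left out, the last holds). The fingers move at their own pace and stop on an object; the grip force is fixed at half the most. Time passes only in rows, so rows that do not move let the fingers close. It gives the time, the measured TCP pose, the force and the opening at its end, in the units of the state.
- env.state(): the state, without advancing time (a new reading comes with each control period).
- env.read_camera(name): name is "side" or "top"; returns a dict with "pixels" (420x560x3 uint8, blue, green, red), "vertical_fov" (degrees; the focal length in pixels is half the picture's height over the tangent of half this angle, whatever the lens; pixels are square), "cx", "cy" (the principal point, pixels), "world_to_cam" (4x4, takes a point from world to camera coordinates). Camera axes: x right, y down, z forward; pixel columns grow to the right and rows downward; lengths in mm; the calibration is good to about 2 mm. A picture is of the moment at which its call begins. There is no depth.
- env.job_done(): hands the job in, once; it reports no verdict.
Trained networks look in a picture, given as the dict that the camera call returned (one of the last four; its "shot" number tells which), for a name from the list of things; names that differ only in an ending like _2 or _b are one class to them, and where a whole thing is asked for, a point or a joint stands for the part that bears it (a point fixed in the world has none). Each returns a list of dicts, best first, with "score" (0 to 1); they miss things now and then, are a little off and sometimes report something else, mostly with a low value. They report only what shows in the picture. A call takes as long as a camera call. They do not tell look-alikes from the thing itself.
- env.boxes_of(target, picture): "point" ([x, y, z] in mm, in world coordinates, good to about 4 mm: the middle of the surface that is visible of it).
- env.tip_of(target, picture): "point" ([x, y, z] in mm, in world coordinates, good to about 4 mm: a listed point, or the origin of a listed thing).
The state is a dict: "t": time; "joints": joint angles; "qvel": joint speeds; "tau": joint torques, N m; "eef_pos": TCP position; "tcp_rot": TCP orientation; "ft_force": force on the tool from outside, world axes, zero at the start; "moment": the same for the moment, N m; "opening": opening from 0.0 (shut) to 1.0 (fully open).
Only numpy, scipy, OpenCV 4.12 (cv2) and the standard library are available. Lean on these libraries where they do the work, as an engineer would, in place of code of your own. Each camera call takes 0.05 s, during which the arm holds its last target.

## Task

Two test readers stand on the bench with their drawers sprung out; one drawer has a test cassette in it. With the fingertips push that drawer in as far as it will go and let go, so that it springs back and latches in its reading position; then press the round start key of that reader right down and let it up again. Only push and press: do not touch the cassette or lift anything, and leave the other reader's drawer and start key and everything else on the bench as they are.

Things in the scene. Friction and masses are not known exactly. Their poses are not given: they have to be found in the camera images.
- reader_a: the test reader whose drawer holds a cassette: white desktop box fixed to the bench (left or right place), 136 wide, 180 deep; its front half is a flat deck 62 high with two keys, its rear half a head with display 118 high plus paper to 137. Origin on the bench under its middle; x from its front to its back, y to the left seen from its front, z up. Front face at x = -90 mm, the drawer comes out there
- lip_a (a point): middle of the front face of that drawer's upright lip, moving with the drawer: a plate 60 wide, 27 high (22 to 49 above the bench), 6 thick. Axes as the reader's: the lip faces -x and is pushed along +x, straight into the reader. Behind it follows the tray, 54 wide, floor 30 above the bench, with the cassette
- drawer_a (a joint): how far that drawer is pushed in, m. 0 = sprung out, lip 82 mm before the reader's front; 0.080 = end stop, lip 2 mm before it. Damped spring pushes it out, 2 N at 0, 8 N at the stop; riding over the catch (0.050 to 0.072) adds about 4 N. Let go from beyond 0.072 it returns and latches at 0.056, the reading position; let go earlier it springs fully out. Pushing it again when latched does no harm
- start_cap_a (a point): top middle of that reader's start key: a round key 22 in diameter on the deck, on the left seen from the reader's front (in the reader's frame x -55, y +36 mm), standing 6 above the deck, its top 68 above the bench; pressed straight down
- start_a (a joint): how far that start key is pressed, m: 0 = up, 0.004 = fully down; sprung, about 2 N to move and 3 N fully down, comes up by itself
- eject_cap_a (a point): top middle of that reader's eject key, a narrow bar 27 wide (across the reader) and 9 deep on the right of the deck (reader's frame x -55, y -36 mm), top 74 above the bench, 8 mm travel, about 6 N. Pressing it frees the latched drawer, which springs out; not wanted here
- cassette: the test cassette, a white flat plastic case 70 long, 20 wide, 5 thick with a small window and a round sample well, lying loose in the nest of that drawer, long side along the drawer's travel. Origin at the middle of its underside, 45 mm behind the lip's front face and 30 above the bench; the nest's rims stand about 3 high around it
- reader_b: the second reader, same make and size, its drawer also sprung out but empty. Origin and axes as for the first
- drawer_b (a joint): drawer of the reader with the empty drawer, m; 0 = sprung out
- start_b (a joint): start key of the reader with the empty drawer, m; 0 = up
- spare_cassette_center (a point): centre of a spare test cassette, 70 x 20 x 5, lying on the bench between the two drawers; bystander
- dropper_center (a point): centre of a white dropper bottle, 23 in diameter, 60 high, standing between the two readers; bystander
- marker_center (a point): centre of a yellow and black marker pen, 130 long, 16 thick, lying on the left of the drawers; bystander
- tube_rack: white tube rack 26 x 82 x 55 high with three stoppered blood tubes standing up to 97 high, on one outer side of the readers; origin under its middle; bystander
- timer: small white table timer, about 40 x 62 x 67 high, on the right of the bench; origin on the bench under its middle; bystander
- wipes_tub: white round tub of wipes, 80 in diameter, 130 high, on the other outer side of the readers; origin under its middle; bystander
- tube0: stoppered blood tube, 94 long, 16 across the cap, standing in the first cell of the rack; origin at its bottom; bystander
- tube1: stoppered blood tube, 94 long, 16 across the cap, standing in the second cell of the rack; origin at its bottom; bystander
- tube2: stoppered blood tube, 94 long, 16 across the cap, standing in the fourth cell of the rack; origin at its bottom; bystander
Mind the look-alikes: they are no part of the job. What is shaped like the cassette but black, turquoise or yellow is not meant.

How it is judged:
By the outcome, as a careful person would: the job done as asked, in the order asked, and still so for the second after the job is handed in, with the robot touching nothing.
It also fails if it takes over 48 s, if anything falls off the work surface, if the arm or the gripper's body presses on something with over 40 N, if the wrist force passes 120 N, or if a joint passes its speed limit or range.

## Working session

There is one attempt and no reset: what is moved stays moved. The work goes in short steps, Python scripts to look and compute and a tool call to move; the robot and the scene stay as the last step left them, time stands still between calls to the robot, and variables do not carry over. Pictures are saved under pics/ and viewed, and the job is handed in when it is done.

Besides the shell and the picture viewer there is one more tool, called as a command line: name --argument value ..., lists and objects as JSON in quotes. drive_tool: Moves the arm, as the interface text tells. Its arguments: {"type":"object","properties":{"increments":{"type":"array","items":{"type":"array"}},"jaw":{"type":"number"}},"required":["increments"]}

```bash
mkdir -p pics; ls
python3 - <<'E'
from cell import env
import cv2
s=env.state();print({k:s[k] for k in('t','eef_pos','tcp_rot','opening','ft_force')})
for n in('side','top'):
    p=env.read_camera(n);cv2.imwrite(f'pics/{n}0.png',p['pixels'])
    print(n,p['vertical_fov'],p['cx'],p['cy'],p['world_to_cam'])
    for t in('reader_a','lip_a','start_cap_a','eject_cap_a','cassette','spare_cassette_center','dropper_center','marker_center','tube_rack','timer','wipes_tub'):
        print(t,[( [round(float(v)) for v in d['point']],round(d['score'],2)) for d in env.tip_of(t,p)])
E
```

```text
pics
{'t': 0.0, 'eef_pos': array([ 229.30751904, -581.12750719,  214.06300553]), 'tcp_rot': array([-3.14041905e+00, -9.88914853e-05,  3.75756552e-01]), 'opening': 0.9998892840100435, 'ft_force': array([ 0.35795127,  0.30005181, -0.29871625])}
side 51.978550010719644 276.44682691435446 215.65388531673412 [[-9.95420948e-01 -9.42173002e-02  1.61318550e-02  5.28990486e+02]
 [-8.18790179e-02  7.53342191e-01 -6.52511586e-01  1.11468849e+02]
 [ 4.93250730e-02 -6.50844562e-01 -7.57607018e-01  1.14717458e+03]
 [ 0.00000000e+00  0.00000000e+00  0.00000000e+00  1.00000000e+00]]
reader_a [([685, 189, 0], 0.94), ([685, -179, 2], 0.62)]
lip_a [([515, 156, 36], 0.62), ([674, 1, 28], 0.61), ([625, 213, 67], 0.55)]
start_cap_a [([568, -455, -2], 0.7), ([374, 386, 6], 0.44), ([625, 211, 68], 0.38)]
eject_cap_a [([638, 141, 69], 0.57)]
cassette [([450, 220, -3], 0.82), ([505, 326, 3], 0.72), ([558, 44, 1], 0.63), ([557, 165, 30], 0.56)]
spare_cassette_center [([454, 6, 2], 0.44), ([515, 158, 34], 0.39), ([627, 210, 68], 0.35)]
dropper_center [([674, 2, 28], 0.46)]
marker_center [([376, 384, 6], 0.65), 
[... 422 characters left out ...]
975e+03]
 [ 0.00000000e+00  0.00000000e+00  0.00000000e+00  1.00000000e+00]]
reader_a [([687, 188, 1], 0.95), ([687, -182, 1], 0.93)]
lip_a [([517, 161, 38], 0.66), ([636, 144, 73], 0.34)]
start_cap_a [([625, 216, 68], 0.38)]
eject_cap_a [([636, 141, 78], 0.56), ([454, 6, 4], 0.23)]
cassette [([550, 464, 0], 0.73), ([447, 220, -1], 0.72), ([562, 168, 28], 0.66), ([559, 45, 6], 0.57), ([511, 321, 5], 0.52)]
spare_cassette_center [([622, 213, 66], 0.7), ([566, -457, 0], 0.44), ([448, 7, 6], 0.43)]
dropper_center [([678, -4, 35], 0.4)]
marker_center [([378, 386, 2], 0.77)]
tube_rack [([564, -459, -2], 0.53)]
timer [([393, -402, 1], 0.56), ([569, -466, 1], 0.2)]
wipes_tub [([550, 468, 1], 0.96)]
```

View pics/side0.png

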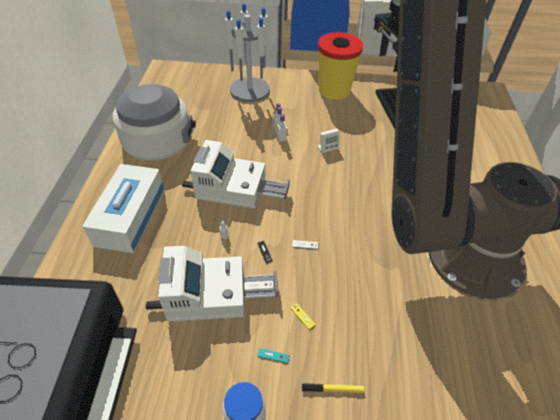

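View pics/top0.png

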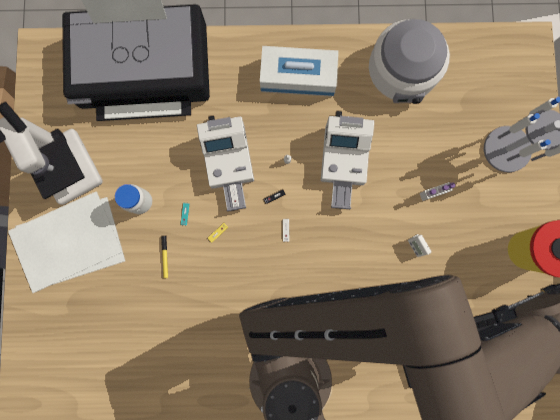

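Run:
```python
import cv2
a=cv2.imread('pics/top0.png');b=a[140:300,150:400]
cv2.imwrite('pics/top0c.png',cv2.resize(b,None,fx=3.2,fy=3.2,interpolation=cv2.INTER_CUBIC)[:600,:800])
```

```text
(no output)
```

View pics/top0c.png

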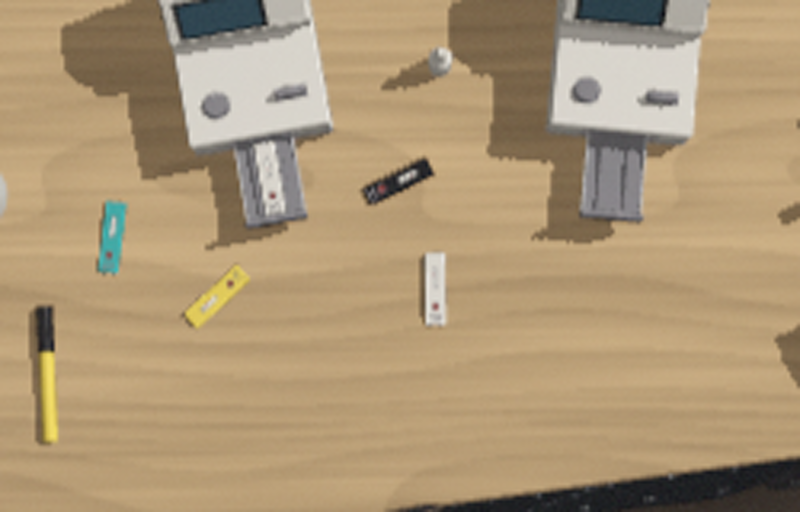

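The reader on the left (world y ≈ +188, top picture about (228,150)) has a white cassette in its drawer at top (235,195). The right reader at (348,150) has an empty drawer at (341,195). The look-alikes lie loose on the bench: white spare (286,230), black (274,196), turquoise (185,213) and yellow (218,233). The enlarged crop confirms that the left reader is reader_a. Next I'll refine its pose against the image.

```bash
cat > h.py <<'E'
import numpy as np,cv2
def proj(p,P):
    P=np.atleast_2d(P).astype(float);M=np.array(p['world_to_cam']);c=P@M[:3,:3].T+M[:3,3]
    f=p['pixels'].shape[0]/2/np.tan(np.radians(p['vertical_fov']/2))
    return np.c_[p['cx']+f*c[:,0]/c[:,2],p['cy']+f*c[:,1]/c[:,2]]
def r2w(X,Y,yaw,P):
    P=np.atleast_2d(P).astype(float);c,s=np.cos(yaw),np.sin(yaw)
    return np.c_[X+c*P[:,0]-s*P[:,1],Y+s*P[:,0]+c*P[:,1],P[:,2]]
def overlay(p,pose,d,fn,box,k=3):
    x0,y0,x1,y1=box;im=cv2.resize(p['pixels'][y0:y1,x0:x1],None,fx=k,fy=k,interpolation=cv2.INTER_CUBIC)
    def pl(P,c,closed=True):
        q=(proj(p,r2w(*pose,P))-[x0,y0]+.5)*k
        cv2.polylines(im,[q.round().astype(int)],closed,c,1)
    pl([[-90,-68,62],[-90,68,62],[0,68,62],[0,-68,62]],(0,0,255))
    l=-172+d
    pl([[l,-30,49],[l,30,49],[l,30,22],[l,-30,22]],(0,255,0))
    for y,z,r in((36,68,11),):
        t=np.linspace(0,6.28,20);pl(np.c_[-55+r*np.cos(t),y+r*np.sin(t),t*0+z],(255,0,0))
    pl([[-59.5,-49.5,74],[-59.5,-22.5,74],[-50.5,-22.5,74],[-50.5,-49.5,74]],(255,0,255))
    cv2.imwrite(fn,im)
E
python3 - <<'E'
from cell import env
from h import *
from scipy.optimize import least_squares
obs={'reader_a':[0,0,0],'lip_a':[-172,0,35.5],'start_cap_a':[-55,36,68],'eject_cap_a':[-55,-36,74],'cassette':[-127,0,30]}
A=[];B=[]
p={}
for n in('top','side','top','side'):
    p[n]=env.read_camera(n)
    for t,l in obs.items():
        for d in env.tip_of(t,p[n]):
            w=r2w(686,188,.17,l)[0]
            if np.linalg.norm(w-d['point'])<15: A.append(l);B.append(d['point']);break
A=np.array(A);B=np.array(B)
r=least_squares(lambda q:(r2w(*q,A)-B)[:,:2].ravel(),[686,188,.17],loss='soft_l1')
print(len(A),r.x);print((r2w(*r.x,A)-B).round())
overlay(p['top'],r.x,0,'pics/ovt.png',(180,100,310,230),4)
overlay(p['side'],r.x,0,'pics/ovs.png',(140,230,300,340),4)
E
```

```text
19 [6.85638794e+02 1.86810320e+02 1.61657349e-01]
[[-4. -1.  1.]
 [-1. -1.  0.]
 [ 1. -2.  1.]
 [ 3. -0.  2.]
 [-1. -1.  2.]
 [-1.  1. -0.]
 [ 3. -0.  2.]
 [ 3.  4.  1.]
 [-4.  2.  2.]
 [ 3.  2. -0.]
 [-1. -2. -1.]
 [ 1.  0. -3.]
 [ 4. -1. -0.]
 [-1. -1. -2.]
 [-3.  1.  3.]
 [-1.  2.  2.]
 [ 3. -1. -0.]
 [-3. -0.  1.]
 [ 3.  2.  1.]]
```

View pics/ovt.png

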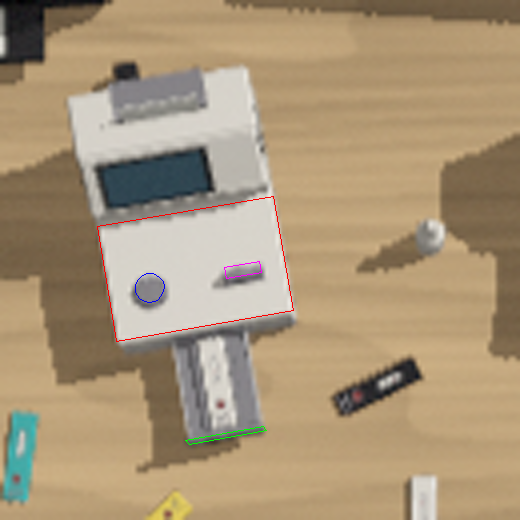

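View pics/ovs.png

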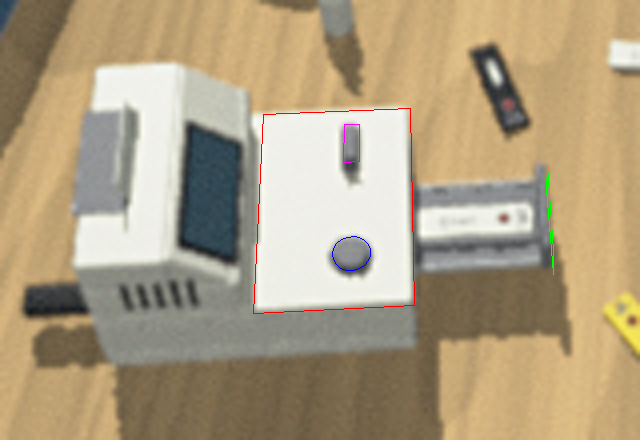

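The overlay fits within about 2 mm in both views. Pose: origin (685.6, 186.8), yaw 0.162. Now I'll shut the jaws, turn the tool to the reader's heading and travel over.

drive_tool --increments '[[[0,0,0],[0,0,0.88]],[[0.4,-0.4,0],[0,0,0.88]],[[0.7,-0.8,0],[0,0,0.88]],[[0.8,-0.9,0],[0,0,0]],[[0.8,-0.9,0],[0,0,0]]]' --jaw -1

```text
t: 2.82
eef_pos: [290.7, -475.9, 214.5]
tcp_rot: [-3.142, 0.0, 0.163]
ft_force: [1.2, -0.3, -0.1]
opening: 0.707
```

drive_tool --increments '[[[0.8,-0.9,0],[0,0,0]],[[0.8,-0.9,0],[0,0,0]],[[0.8,-0.9,0],[0,0,0]],[[0.8,-0.9,0],[0,0,0]],[[0.5,-0.9,0],[0,0,0]]]'

```text
t: 3.23
eef_pos: [379.3, -324.0, 214.8]
tcp_rot: [3.141, -0.001, 0.165]
ft_force: [0.5, 0.3, 0.1]
opening: 0.356
```

drive_tool --increments '[[[0.5,-1,0],[0,0,0]],[[0.5,-1,0],[0,0,0]],[[0.5,-1,0],[0,0,0]],[[0.5,-1,0],[0,0,0]],[[0.5,-1,0],[0,0,0]]]'

```text
t: 3.65
eef_pos: [427.6, -163.8, 214.8]
tcp_rot: [3.141, -0.0, 0.164]
ft_force: [0.2, -0.5, 0.6]
opening: 0.026
```

drive_tool --increments '[[[0.4,-1,0],[0,0,0]],[[0.4,-1,0],[0,0,0]],[[0.4,-1,0],[0,0,0]],[[0.4,-1,0],[0,0,0]],[[0.4,-1,0],[0,0,0]]]'

```text
t: 4.07
eef_pos: [462.1, -5.9, 214.8]
tcp_rot: [3.141, -0.0, 0.165]
ft_force: [1.0, 0.3, -0.5]
opening: 0.007
```

drive_tool --increments '[[[0.2,-1,0],[0,0,0]],[[0.2,-1,0],[0,0,0]],[[0.1,-1,0],[0,0,0]],[[0,-0.5,0],[0,0,0]],[[0,0,0],[0,0,0]]]'

```text
t: 4.48
eef_pos: [459.1, 100.9, 214.7]
tcp_rot: [-3.141, -0.0, 0.168]
ft_force: [0.3, 0.1, 0.2]
opening: 0.005
```

drive_tool --increments '[[[0.4,-0.8,0],[0,0,0]],[[0.3,-0.8,0.6],[0,0,0]],[[0,0,1],[0,0,0]],[[0,0,1],[0,0,0]],[[0,0,0.5],[0,0,0]]]'

```text
t: 4.9
eef_pos: [471.6, 148.7, 119.0]
tcp_rot: [3.141, 0.003, 0.165]
ft_force: [-0.4, -0.6, 0.5]
opening: 0.004
```

drive_tool --increments '[[[0,0,0.8],[0,0,0]],[[0,0,0.8],[0,0,0]],[[0,0,0.4],[0,0,0]],[[0,0,0],[0,0,0]],[[0,0,0],[0,0,0]]]'

```text
t: 5.32
eef_pos: [472.6, 148.6, 61.5]
tcp_rot: [3.141, 0.001, 0.164]
ft_force: [-0.6, -0.9, -0.7]
opening: 0.004
```

Run:
```python
from cell import env
from h import *
pose=(685.6,186.8,.162)
for n,b in(('top',(180,100,310,250)),('side',(140,220,330,340))):
    p=env.read_camera(n);overlay(p,pose,0,f'pics/{n}1.png',b,4)
s=env.state();e=s['eef_pos'];c,sn=np.cos(pose[2]),np.sin(pose[2]);d=e[:2]-pose[:2]
print(s['t'],e,'reader frame',c*d[0]+sn*d[1],-sn*d[0]+c*d[1],s['tcp_rot'],s['ft_force'])
```

```text
5.4167 [473.06213102 148.97452801  62.49986097] reader frame -215.8560000356092 -3.0494802223970083 [ 3.14148017e+00 -1.36402929e-03  1.64241521e-01] [-0.4250568  -1.2015508   0.20302432]
```

View pics/side1.png

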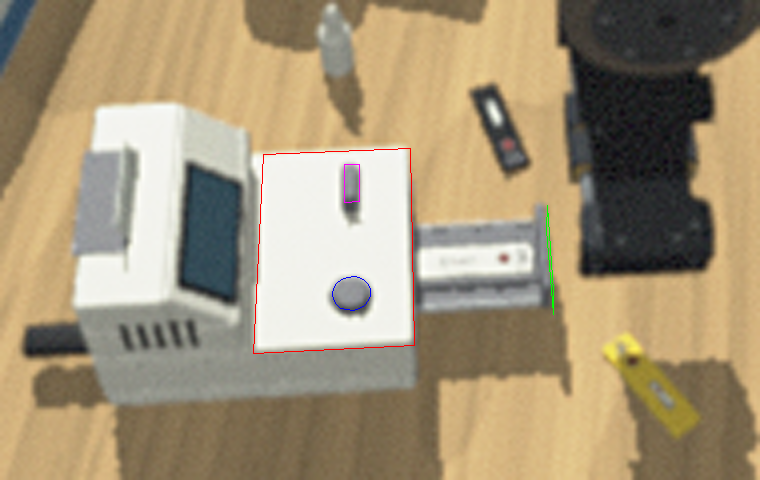

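View pics/top1.png

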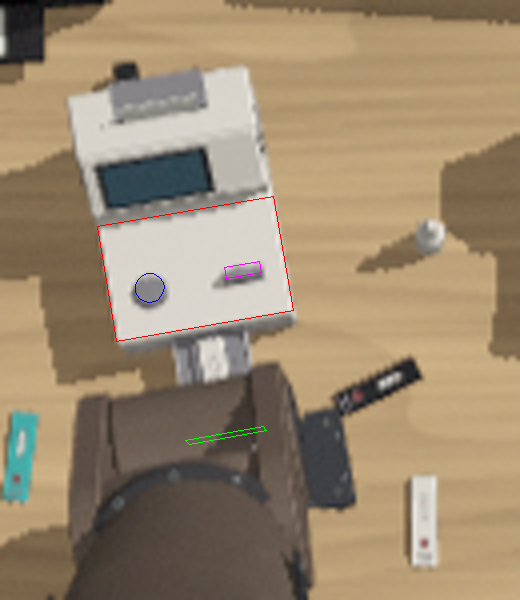

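The top view is blocked by the arm. In the side view, the fingers stand in front of the lip and clear of it, and nothing has moved. Next I'll descend to lip height and push.

drive_tool --increments '[[[0,-0.1,0.6],[0,0,0]],[[0,0,0.45],[0,0,0]],[[0.4,0,0],[0,0,0]],[[0.4,0,0],[0,0,0]],[[0.3,0,0],[0,0,0]]]'

```text
t: 5.83
eef_pos: [505.7, 157.7, 31.1]
tcp_rot: [3.141, -0.002, 0.165]
ft_force: [-3.3, 0.4, 1.1]
opening: 0.002
```

drive_tool --increments '[[[0.3,0,0],[0,0,0]],[[0.3,0,0],[0,0,0]],[[0.3,0,0],[0,0,0]],[[0.3,0,0],[0,0,0]],[[0.3,0,0],[0,0,0]]]'

```text
t: 6.25
eef_pos: [548.6, 165.0, 30.6]
tcp_rot: [3.142, 0.002, 0.165]
ft_force: [-7.1, -0.8, 5.7]
opening: 0.008
```

drive_tool --increments '[[[0.3,0,0],[0,0,0]],[[0.3,0,0],[0,0,0]],[[0.2,0,0],[0,0,0]],[[0.15,0,0],[0,0,0]],[[0,0,0],[0,0,0]]]'

```text
t: 6.67
eef_pos: [576.8, 169.8, 30.5]
tcp_rot: [-3.142, 0.002, 0.165]
ft_force: [-7.9, 0.3, 6.2]
opening: 0.002
```

drive_tool --increments '[[[0.1,0,0],[0,0,0]],[[0.1,0,0],[0,0,0]],[[0,0,0],[0,0,0]]]'

```text
t: 6.92
eef_pos: [582.3, 170.7, 30.5]
tcp_rot: [-3.142, 0.002, 0.165]
ft_force: [-8.5, 0.1, 5.8]
opening: 0.004
```

drive_tool --increments '[[[0.07,0,0],[0,0,0]],[[0,0,0],[0,0,0]]]'

```text
t: 7.08
eef_pos: [582.6, 170.8, 30.4]
tcp_rot: [3.142, 0.006, 0.165]
ft_force: [-14.4, -1.6, 10.0]
opening: 0.003
```

drive_tool --increments '[[[0.04,0,0],[0,0,0]],[[0,0,0],[0,0,0]]]'

```text
t: 7.25
eef_pos: [582.7, 170.8, 30.4]
tcp_rot: [3.141, 0.008, 0.165]
ft_force: [-19.8, -3.0, 13.0]
opening: 0.006
```

Run:
```python
from cell import env
from h import *
pose=(685.6,186.8,.162)
p=env.read_camera('side');overlay(p,pose,.0+80,'pics/side2.png',(140,220,330,340),4)
```

```text
(no output)
```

View pics/side2.png

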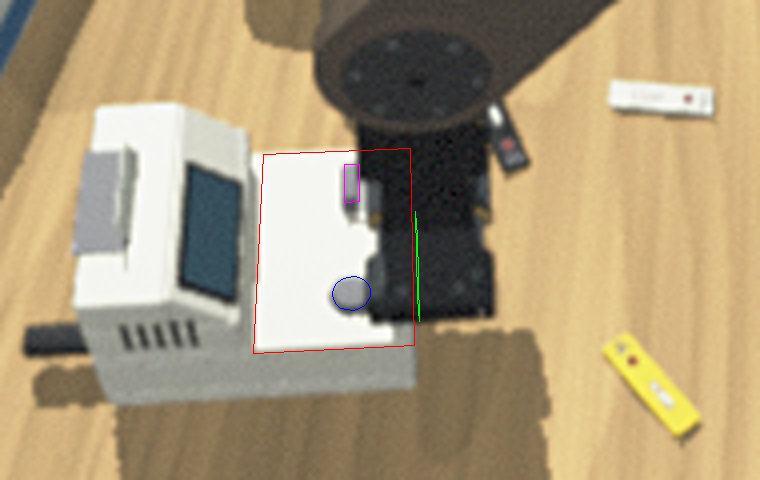

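The position has stopped while the force rose to 20 N, so the drawer is at the end stop with the lip against the front. I'll withdraw straight back and let it latch.

drive_tool --increments '[[[-0.4,0,0],[0,0,0]],[[-0.6,0,0],[0,0,0]],[[-0.7,0,0],[0,0,0]],[[-0.7,0,0],[0,0,0]],[[0,0,-0.8],[0,0,0]]]'

```text
t: 7.72
eef_pos: [510.6, 158.6, 51.7]
tcp_rot: [3.141, 0.008, 0.165]
ft_force: [0.4, 0.7, -1.3]
opening: 0.005
```

drive_tool --increments '[[[0,0,-1],[0,0,0]],[[0,0,-1],[0,0,0]],[[0,0,-1],[0,0,0]],[[0,0,0],[0,0,0]]]'

```text
t: 8.05
eef_pos: [517.8, 159.9, 149.8]
tcp_rot: [-3.142, -0.009, 0.165]
ft_force: [-0.1, 0.9, -0.2]
opening: 0.004
```

Run:
```python
from cell import env
from h import *
pose=(685.6,186.8,.162)
p=env.read_camera('side');overlay(p,pose,56,'pics/side3.png',(140,220,330,340),4)
s=env.state();print(s['t'],s['eef_pos'],s['ft_force'])
```

```text
8.1 [516.91092155 159.7261202  147.35720049] [ 0.24671738  0.21374856 -1.54465605]
```

View pics/side3.png

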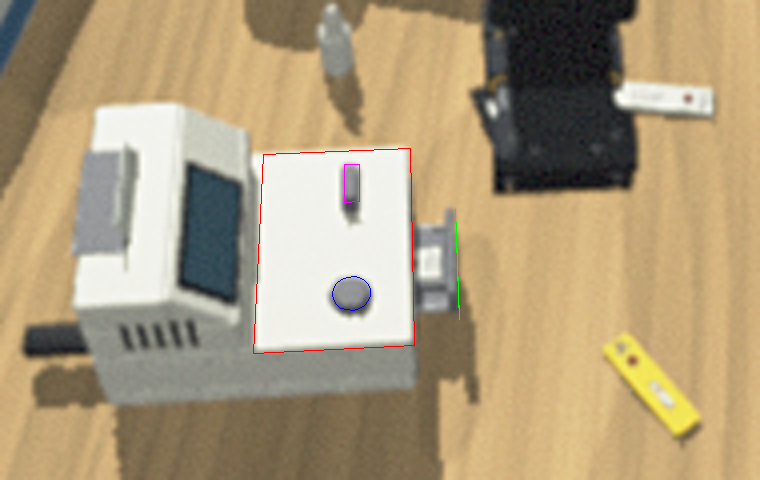

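The lip is at the 56 mm overlay line (side crop around (455,265)), so the drawer is latched with the cassette still in it. Now the start key.

drive_tool --increments '[[[0.9,-0.3,0],[0,0,0]],[[1,-0.4,0],[0,0,0]],[[1,-0.4,0],[0,0,0]],[[0.95,-0.1,0.3],[0,0,0]],[[0,0,0.7],[0,0,0]]]'

```text
t: 8.52
eef_pos: [628.3, 215.5, 114.9]
tcp_rot: [-3.141, -0.007, 0.165]
ft_force: [0.1, -0.2, -0.7]
opening: 0.006
```

drive_tool --increments '[[[0,0,0.4],[0,0,0]],[[0,0,0],[0,0,0]],[[0,0,0],[0,0,0]]]'

```text
t: 8.77
eef_pos: [622.3, 213.5, 101.2]
tcp_rot: [3.141, 0.002, 0.165]
ft_force: [0.6, 0.2, 0.5]
opening: 0.003
```

Run:
```python
from cell import env
from h import *
pose=(685.6,186.8,.162)
p=env.read_camera('side');overlay(p,pose,56,'pics/side4.png',(140,220,330,340),4)
s=env.state();print(s['t'],s['eef_pos'],s['ft_force'],s['tcp_rot'])
q=proj(p,s['eef_pos'])[0];print((q-[140,220])*4)
```

```text
8.8167 [622.84163426 213.6503897  102.32340515] [-0.30298934 -0.134554   -0.67757293] [3.14147937e+00 4.31404477e-04 1.64452885e-01]
[349.5589141  259.82064164]
```

View pics/side4.png

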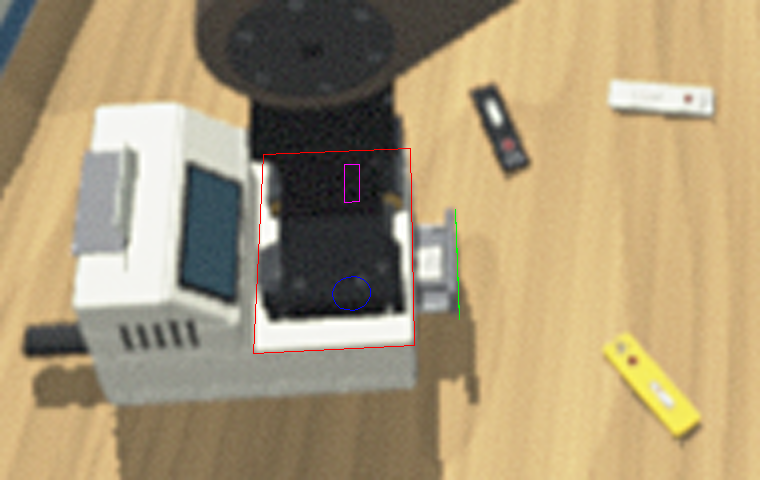

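drive_tool --increments '[[[0.08,0,0.4],[0,0,0]],[[0,0,0.35],[0,0,0]],[[0,0,0.2],[0,0,0]],[[0,0,0.05],[0,0,0]],[[0,0,0],[0,0,0]]]'

```text
t: 9.23
eef_pos: [625.2, 214.2, 71.4]
tcp_rot: [3.141, 0.001, 0.165]
ft_force: [1.1, 0.2, 0.1]
opening: 0.003
```

drive_tool --increments '[[[0,0,0.07],[0,0,0]],[[0,0,0],[0,0,0]]]'

```text
t: 9.4
eef_pos: [625.6, 214.3, 70.0]
tcp_rot: [3.142, -0.0, 0.165]
ft_force: [-0.1, 0.2, 0.4]
opening: 0.004
```

drive_tool --increments '[[[0,0,0.07],[0,0,0]],[[0,0,0.05],[0,0,0]],[[0,0,0],[0,0,0]]]'

```text
t: 9.65
eef_pos: [625.8, 214.3, 66.5]
tcp_rot: [3.142, -0.001, 0.165]
ft_force: [0.9, -0.1, 1.8]
opening: 0.007
```

drive_tool --increments '[[[0,0,0.06],[0,0,0]],[[0,0,0],[0,0,0]],[[0,0,0],[0,0,0]]]'

```text
t: 9.9
eef_pos: [625.8, 214.3, 64.8]
tcp_rot: [3.142, -0.001, 0.165]
ft_force: [0.9, 1.4, 2.9]
opening: 0.006
```

drive_tool --increments '[[[0,0,0.05],[0,0,0]],[[0,0,0],[0,0,0]],[[0,0,0],[0,0,0]]]'

```text
t: 10.15
eef_pos: [625.8, 214.3, 64.2]
tcp_rot: [3.142, -0.001, 0.165]
ft_force: [-2.1, -0.4, 11.6]
opening: 0.001
```

drive_tool --increments '[[[0,0,0.04],[0,0,0]],[[0,0,0],[0,0,0]],[[0,0,0],[0,0,0]]]'

```text
t: 10.4
eef_pos: [625.9, 214.4, 64.0]
tcp_rot: [3.142, -0.002, 0.165]
ft_force: [-4.7, -0.3, 21.3]
opening: 0.005
```

The key bottomed out at z = 64 and the force rose to 21 N. Now I'll let it up, straight upward and then back away.

drive_tool --increments '[[[0,0,-0.3],[0,0,0]],[[0,0,-0.8],[0,0,0]],[[0,0,-1],[0,0,0]],[[0,0,-1],[0,0,0]],[[0,0,-1],[0,0,0]]]'

```text
t: 10.82
eef_pos: [625.0, 214.1, 185.8]
tcp_rot: [3.141, 0.001, 0.165]
ft_force: [-0.1, 0.8, 0.6]
opening: 0.005
```

drive_tool --increments '[[[-0.8,0.4,0],[0,0,0]],[[-0.9,0.9,0],[0,0,0]],[[-0.8,0.9,0],[0,0,0]],[[-0.8,0.9,0],[0,0,0]],[[-0.8,0.9,0],[0,0,0]]]'

```text
t: 11.23
eef_pos: [522.3, 74.7, 184.8]
tcp_rot: [3.142, 0.001, 0.165]
ft_force: [1.2, -0.1, 1.1]
opening: 0.002
```

drive_tool --increments '[[[0,1,0],[0,0,0]],[[0,1,0],[0,0,0]],[[0,0.8,0],[0,0,0]],[[0,0,0],[0,0,0]],[[0,0,0],[0,0,0]]]'

```text
t: 11.65
eef_pos: [537.4, -8.0, 184.7]
tcp_rot: [-3.141, 0.001, 0.162]
ft_force: [0.2, -0.0, -0.3]
opening: 0.003
```

Run:
```python
from cell import env
from h import *
pose=(685.6,186.8,.162)
p=env.read_camera('side');overlay(p,pose,56,'pics/side5.png',(140,220,330,340),4);cv2.imwrite('pics/side5f.png',p['pixels'])
p=env.read_camera('top');overlay(p,pose,56,'pics/top5.png',(180,100,380,250),4);
s=env.state();print(s['t'],s['eef_pos'],s['ft_force'],abs(s['qvel']).max())
```

```text
11.75 [537.29712488  -6.58888005 184.72597902] [ 0.16742619 -0.54510175 -0.56476425] 0.015256267385644236
```

View pics/side5.png

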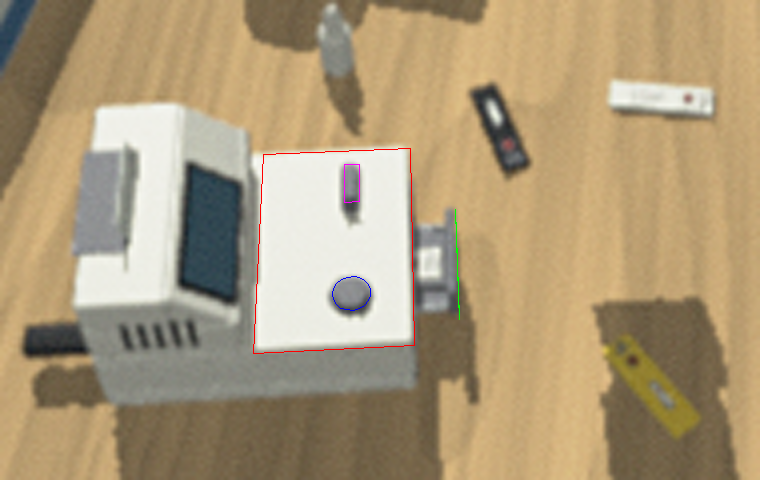

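View pics/top5.png

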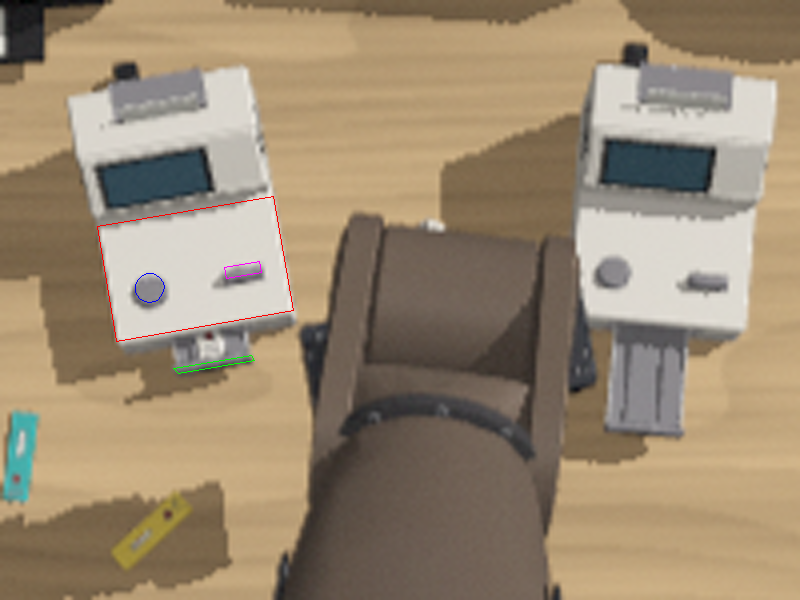

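View pics/side5f.png

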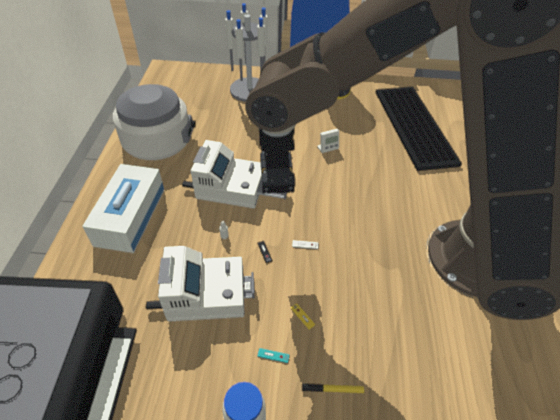

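The drawer is still latched, the start key is up, nothing else has moved, and the arm is clear. Handing in.

```bash
python3 -c "
from cell import env
print(env.job_done())"
```

```text
the job is handed in; nothing more can be done
None
```

The job is done and handed in at about 12 s of the 48 s allowed. No verdict was reported.

- **Drawer:** I pushed in the drawer of the left reader, the one with the white cassette. It stopped moving while the push force rose to 20 N, which marks the end stop. After I let go, the lip came back to the 56 mm reading position in the picture, with the cassette still in the tray.
- **Start key:** I pressed the round key 4 mm to its bottom, with the tip at 64 mm above the bench and 21 N, then let it up. The last pictures show it up.
- **Everything else:** The other reader's drawer is still out, and the bystanders in view, including the look-alike cassettes, look unmoved. In the last pictures the arm partly hid a few items, such as the tube rack. The arm ended up clear at 185 mm height.

No check failed or disagreed. The networks did give some wrong matches, for example the rack reported as a start key. I dropped those by comparing with the picture and the reader's known dimensions.

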